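# Clear the sloping spice rack and lay the jars in its grooves

### The arm

A 7-joint arm with a two-finger parallel gripper is mounted at the origin on a cart in front of the work surface, level with it; the furniture and walls round the work are solid. World frame = base frame: x ahead of the robot, y to its left, z up, the work surface at z = 0. Lengths are in m, angles in rad, forces in N, time in s.
With the tool pointing down it reaches from about 0.4 to 0.85 m from the base axis. Payload 10.4 kg.
Tool frame: the origin (TCP) lies midway between the tips of the shut fingers; the grasp point (between the pads) lies 19 mm behind it; z points along the fingers, y is the direction in which the jaws open and shut (so a half turn about z gives the same grasp; the last joint's range is limited). The gripper opens to 85 mm and grips with 20 to 120 N. Pads are 22 mm wide; open, the fingers measure 114 mm over their backs; the gripper's body (76 mm by 85 mm) begins 54 mm behind the grasp point. The pads swing forward as they close: fully open they stand 13 mm farther back than shut.
Start: joints at [1.19, 0.332, -0.065, 1.46, 0.022, 1.35, -0.088], TCP at [0.219, -0.585, 0.231] pointing down, gripper open.
Joint ranges: [-2.6, 2.6], [-0.5, 2.12], [-1.47, 1.34], [0.16, 2.42], [-1.27, 4.41], [0.06, 2.06], [-2.6, 2.6]. Speed limits (rad/s): [2.22, 2.22, 2.79, 2.79, 3.14, 3.14, 3.14].

### API

Orientations are given as a 3x3 rotation matrix whose columns are the frame's x, y, z axes.
In Python, from station import env gives the robot as it stands. Calls block until the motion is done:
- env.reach(position, orientation): joint-space move of the TCP to a pose.
- env.move_straight(position, rot=None, rate=0.15): straight line of the TCP; rot=None keeps the orientation; rate is the mean speed in m/s.
- env.set_joints(angles): joint-space move.
- env.set_gripper(opening): finger opening in m; the grip force is fixed at half the most; returns when the fingers have stopped.
- env.wait(seconds).
- env.solve_ik(position, orientation): joint angles nearest the present ones, or None.
- env.grab_frame(name): name is "side" or "top"; returns a dict with "pixels" (400x640x3 uint8, red, green, blue), "z_map" (400x640 float32, m along the optical axis (not along the pixel's ray), 0 where there is no reading), "K" (3x3 intrinsics, pixels), "D" ([k1, k2, p1, p2, k3] as OpenCV has them; the pictures are not rectified), "rvec" (rotation vector, rad) and "tvec" (3), from world to camera coordinates, as OpenCV has them. Camera axes: x right, y down, z forward; pixel columns grow to the right and rows downward; lengths in m; the calibration is good to about 2 mm. A picture is of the moment at which its call begins.
A pose or a line that the arm cannot do raises env.MotionError and nothing moves.
- env.hand_in(): hands the job in, once; it reports no verdict.
Readings, each from a call of its own:
- env.current_t(): time.
- env.current_joint_pos(): joint angles.
- env.current_qd(): joint speeds.
- env.current_joint_torque(): joint torques, N m.
- env.current_tcp_pos(): TCP position.
- env.current_tcp_rot(): TCP orientation.
- env.current_contact_force(): force on the tool from outside, world axes, zero at the start.
- env.current_ft_torque(): the same for the moment, N m.
- env.current_gripper_width(): finger opening in m.
Only numpy, scipy, OpenCV 4.12 (cv2) and the standard library are available. Lean on these libraries where they do the work, as an engineer would, in place of code of your own. Each camera call takes 0.05 s, during which the arm holds its last target. There are 200 camera calls.

### The job

Someone has left the flat fish tin on the wooden spice rack: first take it off and set it down flat on the worktop, lid up, clear of the rack. Then lay the three standing spice jars gently in the rack's V-grooves, one in each groove in any order, each cradled along its groove with its foot down at the front ledge and its cap at the high end. Leave the other things standing where they are.

Things in the scene. Friction and masses are not known exactly. Their poses are not given: they have to be found in the camera images.
- rack: Fixed wooden spice rack, 120 deep, 260 wide, 100 high; origin on the worktop under its middle; x from its low front to its high back, y to its left. Its sloping deck has two cross-rails (along y), each with three V-notches; notches in line make three grooves 78 apart. Low rail at deck x 6 to 24, high rail at 74 to 88; the gap between them is open down to deck z -45, so fingers may reach in.
- deck: Sloping top of the rack, rising 38 degrees. x runs up the slope along the grooves, y left, z square off the slope; origin on the axis of a jar cradled in the middle groove, at the face of the front ledge (a board across the low end, top edge at z -2). Notches: 90 degree V, 44 wide at the top, bottom at z -33; flat rail tops between them at z -11. End boards at y +-118 to 130, no higher than z -11.
- groove0 (a point): Where the centre of a jar comes to lie in the left (+y) groove: on the cradled jar's axis, 53 up the slope from the front ledge (deck x = 53, z = 0). Axes as the deck's.
- groove1 (a point): Where the centre of a jar comes to lie in the middle groove: on the cradled jar's axis, 53 up the slope from the front ledge (deck x = 53, z = 0). Axes as the deck's.
- groove2 (a point): Where the centre of a jar comes to lie in the right (-y) groove: on the cradled jar's axis, 53 up the slope from the front ledge (deck x = 53, z = 0). Axes as the deck's.
- jar_a_centre (a point): One of three alike spice jars (small jar with a label and a broad green screw cap): cylinder 46 across, cap alike, 106 high, about 0.11 kg, standing upright at the start. Point: its centre, 53 above its foot, on its axis; z runs from foot to cap.
- jar_b_centre (a point): One of three alike spice jars (small jar with a label and a broad green screw cap): cylinder 46 across, cap alike, 106 high, about 0.11 kg, standing upright at the start. Point: its centre, 53 above its foot, on its axis; z runs from foot to cap.
- jar_c_centre (a point): One of three alike spice jars (small jar with a label and a broad green screw cap): cylinder 46 across, cap alike, 106 high, about 0.11 kg, standing upright at the start. Point: its centre, 53 above its foot, on its axis; z runs from foot to cap.
- fish_tin_centre (a point): Flat oblong white tub-shaped tin with a lid, 63 (its x) x 105 (its y) x 26 high (its z, lid up), about 0.15 kg; sides slightly sloping. At the start it lies on the rail tops of the rack, long side up the slope, low end at the ledge, anywhere across the width. Point: its centre, 13 above its underside. The worktop just left (+y) of the rack is free for it.
- kitchen_timer: Bystander, leave alone: red and white round kitchen timer, 63 across, 48 high; origin at the centre of its underside.
- glass_shaker: Bystander, leave alone: glass salt shaker with grey top, 44 across, 90 high; origin at the centre of its underside.
- whole_lemon: Bystander, leave alone: lemon, 83 x 58 x 58; origin at the centre of its underside.
- honey_jar: Bystander, leave alone: squat jar with red lid, 65 across, 100 high; origin at the centre of its underside.
- veg_tin: Bystander, leave alone: short food tin, 75 across, 58 high; origin at the centre of its underside.
- spotted_mug: Bystander, leave alone: white mug with dark spots, 82 across, 117 over the handle, 91 high; origin at the centre of its underside.
Not all that is in view belongs to the job. What is meant by the part that bears fish_tin_centre is not grey or purple, and is the larger of those in its own colour.

How it is judged:
By the outcome, as a careful person would: the job done as asked, in the order asked, and still so for the second after the job is handed in, with the robot touching nothing.
It also fails if it takes over 70 s, if anything falls off the work surface, if the arm or the gripper's body presses on something with over 40 N, if the wrist force passes 120 N, or if a joint passes its speed limit or range.

## Working session

There is one attempt and no reset: what is moved stays moved. The work goes in short steps, each a Python script; the robot and the scene stay as the last script left them, time stands still between calls to the robot, and variables do not carry over. Pictures are saved under pics/ and viewed, about 8 in all and at most 12, crops included, and the job is handed in when it is done.

```bash
ls; mkdir -p pics; python3 - <<'E'
from station import env
import cv2,numpy as np
for n in("top","side"):
    f=env.grab_frame(n); cv2.imwrite(f"pics/{n}0.png",f["pixels"][:,:,::-1]); np.savez(f"pics/{n}0.npz",**f)
    R=cv2.Rodrigues(f["rvec"])[0]; print(n,(-R.T@np.ravel(f["tvec"])).round(3),R[2].round(2),f["K"][0,0])
print(env.current_t(),env.current_tcp_rot().round(2))
E
```

```text
pics
top [ 0.391 -0.078  1.33 ] [ 0.12  0.02 -0.99] 396.2296124480023
side [-0.313  0.377  0.673] [ 0.75 -0.37 -0.54] 370.2431284463382
0.1 [[ 0.94  0.35 -0.  ]
 [ 0.35 -0.94  0.  ]
 [-0.   -0.   -1.  ]]
```

View pics/top0.png

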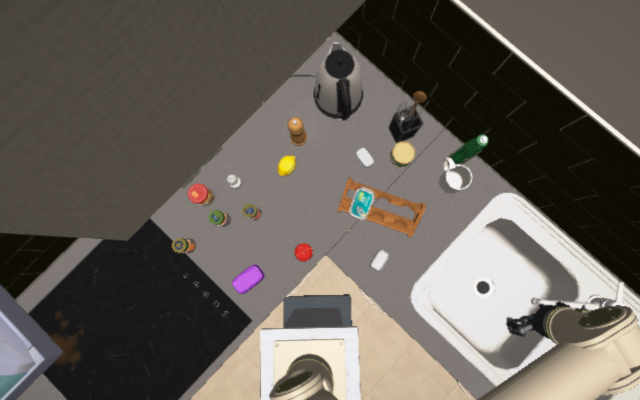

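View pics/side0.png

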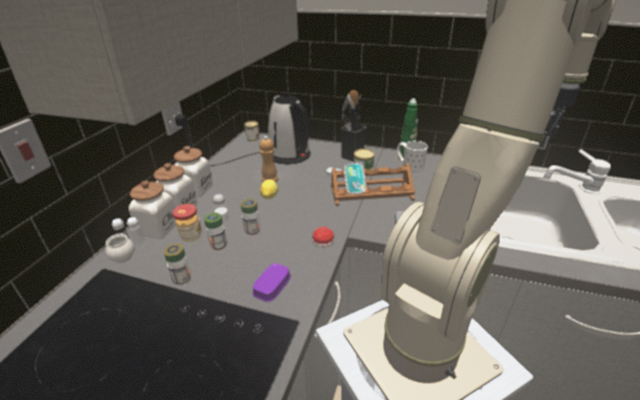

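```bash
cat > vis.py <<'E'
import cv2,numpy as np
def cloud(f):
    "world point per pixel, HxWx3"
    h,w=f["z_map"].shape; v,u=np.mgrid[:h,:w]
    p=cv2.undistortPoints(np.stack([u,v],-1).reshape(-1,1,2).astype(np.float64),f["K"],f["D"]).reshape(h,w,2)
    z=f["z_map"].astype(float); P=np.dstack([p*z[...,None],z])
    R=cv2.Rodrigues(f["rvec"])[0]; W=(P-np.ravel(f["tvec"]))@R
    W[z==0]=np.nan; return W
E
python3 - <<'E'
from vis import *
f=np.load("pics/top0.npz"); W=cloud(f); im=f["pixels"][:,:,::-1]
for n,(u,v) in dict(jl=(182,245),jm=(219,218),jr=(252,212),honey=(200,195),shaker=(233,181),lemon=(287,165),timer=(304,252),mug=(458,177),tin=(362,204),w1=(365,157),w2=(380,260),vt=(403,153),purple=(248,278)).items(): print(n,W[v,u].round(3))
a=cv2.resize(im[165:250,325:440],None,fx=6,fy=6,interpolation=cv2.INTER_CUBIC)
cv2.imwrite("pics/crop1.png",a)
g=np.load("pics/side0.npz"); 
b=cv2.resize(g["pixels"][:,:,::-1][140:290,150:430],None,fx=2.8,fy=2.8,interpolation=cv2.INTER_CUBIC)
cv2.imwrite("pics/crop2.png",b)
E
```

```text
jl [0.427 0.379 0.103]
jm [0.508 0.264 0.106]
jr [0.524 0.161 0.103]
honey [0.583 0.326 0.098]
shaker [0.627 0.225 0.086]
lemon [0.682 0.055 0.052]
timer [0.396 0.005 0.039]
mug [ 0.633 -0.516  0.007]
tin [ 0.542 -0.185  0.08 ]
w1 [ 0.71  -0.206  0.015]
w2 [ 0.364 -0.242  0.018]
vt [ 0.711 -0.328  0.05 ]
purple [0.317 0.19  0.028]
```

View pics/crop1.png

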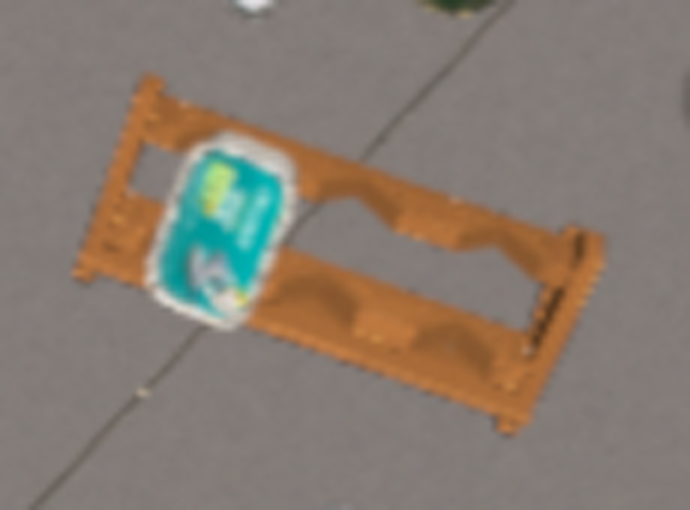

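View pics/crop2.png

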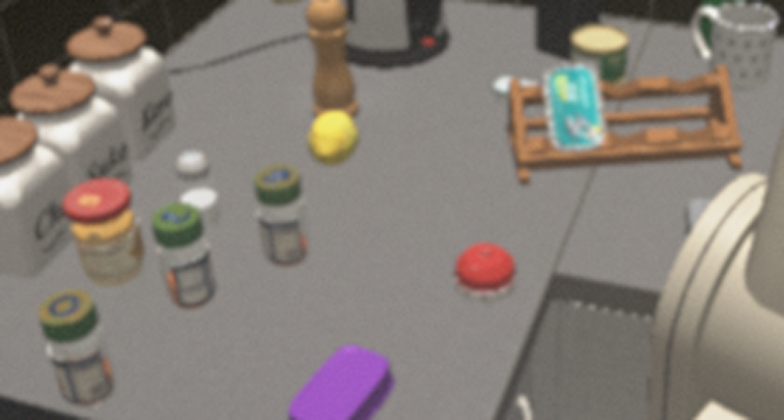

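```bash
cat > fit.py <<'E'
from vis import *
from scipy.optimize import least_squares
def rackpts(f,box):
    W=cloud(f); u0,v0,u1,v1=box; hsv=cv2.cvtColor(f["pixels"],cv2.COLOR_RGB2HSV)
    m=(hsv[...,0]<16)&(hsv[...,1]>130)&(hsv[...,2]>60); k=np.zeros_like(m);k[v0:v1,u0:u1]=1
    P=W[m&k]; P=P[np.isfinite(P[:,0])&(P[:,2]>.003)&(P[:,2]<.13)]; return P
E
python3 - <<'E'
from fit import *
T=np.load("pics/top0.npz");S=np.load("pics/side0.npz")
A=rackpts(T,(325,165,440,250)); B=rackpts(S,(325,155,420,210))
for n,P in(("top",A),("side",B)):
    r=cv2.minAreaRect(P[:,:2].astype(np.float32)); print(n,len(P),r,P[:,2].max())
for n,P in(("top",A),):
  for a in np.radians(np.arange(-30,5,2)):   # yaw by sharpest extent
    R=np.array([[np.cos(a),np.sin(a)],[-np.sin(a),np.cos(a)]]); q=P[:,:2]@R.T
    print(round(np.degrees(a)),(np.percentile(q,99,0)-np.percentile(q,1,0)).round(3),end=' ')
# tin
for n,f,(u0,v0,u1,v1) in(("top",T,(340,180,382,225)),("side",S,(340,155,372,200))):
    W=cloud(f);hsv=cv2.cvtColor(f["pixels"],cv2.COLOR_RGB2HSV)
    m=(hsv[...,0]>75)&(hsv[...,0]<100)&(hsv[...,1]>80);k=np.zeros_like(m);k[v0:v1,u0:u1]=1
    P=W[m&k];P=P[np.isfinite(P[:,0])];c=P.mean(0);n_=np.linalg.svd(P-c)[2][2];n_*=np.sign(n_[2])
    print("\ntin",n,len(P),c.round(4),n_.round(3),"tilt",np.degrees(np.arccos(n_[2])).round(1),"az",np.degrees(np.arctan2(-n_[1],-n_[0])).round(1),cv2.minAreaRect(P[:,:2].astype(np.float32)))
E
```

```text
top 1424 ((0.5380220413208008, -0.2472011297941208), (0.2573237121105194, 0.11901090294122696), 69.2261962890625) 0.0967409592179903
side 88 ((0.5320632457733154, -0.2425304353237152), (0.253139466047287, 0.06687213480472565), 69.40965270996094) 0.08312663253736266
-30 [0.127 0.257] -28 [0.12  0.256] -26 [0.112 0.255] -24 [0.105 0.254] -22 [0.1   0.254] -20 [0.102 0.254] -18 [0.108 0.255] -16 [0.114 0.256] -14 [0.122 0.256] -12 [0.128 0.258] -10 [0.135 0.258] -8 [0.142 0.258] -6 [0.149 0.259] -4 [0.155 0.259] -2 [0.162 0.259] 0 [0.168 0.259] 2 [0.174 0.258] 4 [0.18  0.257] 
tin top 282 [ 0.546  -0.1835  0.0814] [-0.52   0.361  0.774] tilt 39.3 az -34.8 ((0.5441652536392212, -0.18245719373226166), (0.04931137338280678, 0.07390336692333221), 67.97899627685547)

tin side 259 [ 0.5429 -0.181   0.0781] [-0.513  0.345  0.786] tilt 38.2 az -33.9 ((0.5417503714561462, -0.18049326539039612), (0.04792611300945282, 0.07454889267683029), 66.36296081542969)
```

```bash
python3 - <<'E'
from fit import *
T=np.load("pics/top0.npz");S=np.load("pics/side0.npz")
P=rackpts(T,(325,165,440,250))
Q=cloud(T)[165:250,325:440].reshape(-1,3);Q=Q[(Q[:,2]>.004)&(Q[:,2]<.12)]
a=np.radians(-20.9);c=np.array([.538,-.247])
R=np.array([[np.cos(a),np.sin(a)],[-np.sin(a),np.cos(a)]]);t=np.radians(38)
def sn(P):
    q=(P[:,:2]-c)@R.T; return np.c_[q[:,0]*np.cos(t)+P[:,2]*np.sin(t), q[:,1], -q[:,0]*np.sin(t)+P[:,2]*np.cos(t)]*1000,q*1000
d,q=sn(P)
print("ext",q.min(0),q.max(0),P[:,2].max())
for lo,hi in((-52,-27),(15,20),(-118,-105),(-128,-120),(119,129)):
    m=(d[:,1]>lo)&(d[:,1]<hi); print(lo,hi); 
    for k in np.arange(-50,110,6):
        mm=m&(d[:,0]>=k)&(d[:,0]<k+6)
        if mm.sum(): print(f"  s{k}: n {np.median(d[mm,2]):.1f} sd {d[mm,2].std():.1f} N{mm.sum()}",end='')
    print()
# notch positions on each rail: n vs y
for nm,lo,hi in(("low",-28,-8),("high",40,56)):
    m=(d[:,0]>lo)&(d[:,0]<hi);print(nm,[(k,int(np.median(d[m&(d[:,1]>=k)&(d[:,1]<k+8),2]))) for k in range(-130,130,8) if (m&(d[:,1]>=k)&(d[:,1]<k+8)).sum()>2])
E
```

```text
ext [ -59.14883722 -128.83801461] [ 59.87739523 128.4769312 ] 0.0967409592179903
-52 -27
  s-26: n 56.9 sd 0.0 N1  s-20: n 53.9 sd 7.3 N33  s-14: n 49.7 sd 1.6 N5  s-8: n 52.4 sd 1.6 N10  s-2: n 51.8 sd 1.9 N12  s4: n 40.7 sd 10.5 N44  s10: n 37.9 sd 12.5 N2  s58: n 50.9 sd 1.8 N7  s64: n 51.7 sd 6.6 N16  s70: n 39.4 sd 10.1 N39
15 20
  s-20: n 49.6 sd 6.8 N8  s-14: n 48.5 sd 0.0 N1  s-8: n 46.4 sd 2.4 N2  s-2: n 45.7 sd 0.7 N3  s4: n 32.5 sd 9.7 N8  s58: n 47.1 sd 0.0 N1  s64: n 47.8 sd 1.8 N3  s70: n 37.1 sd 10.3 N9
-118 -105
  s-26: n 61.3 sd 2.0 N3  s-20: n 55.9 sd 7.2 N16  s-14: n 51.5 sd 2.4 N3  s-8: n 52.1 sd 1.7 N6  s-2: n 52.6 sd 15.4 N8  s4: n 41.2 sd 10.3 N22  s10: n 37.7 sd 7.7 N3  s16: n 35.4 sd 10.9 N5  s22: n 28.8 sd 6.3 N2  s28: n 45.7 sd 6.7 N3  s34: n 36.6 sd 11.1 N5  s40: n 29.8 sd 0.0 N1  s46: n 47.2 sd 7.6 N2  s52: n 50.6 sd 0.0 N1  s58: n 51.6 sd 2.1 N7  s64: n 52.8 sd 1.7 N8  s70: n 37.2 sd 10.5 N22  s76: n 28.0 sd 0.0 N1
-128 -120
  s-44: n 45.0 sd 0.0 N1  s-38: n 48.3 sd 2.5 N3  s-26: n 62.0 sd 1.0 N2  s-20: n 60.9 sd 3.5 N5  s-14: n 53.4 sd 1.1 N6  s-8: n 50
[... 465 characters left out ...]
6  s-8: n 51.0 sd 1.7 N5  s-2: n 50.4 sd 1.5 N3  s4: n 49.7 sd 1.0 N6  s10: n 51.5 sd 0.8 N4  s16: n 49.6 sd 2.1 N5  s22: n 49.9 sd 2.2 N4  s28: n 49.6 sd 2.1 N6  s34: n 50.5 sd 2.5 N3  s40: n 51.2 sd 2.0 N7  s46: n 49.4 sd 2.0 N3  s52: n 49.6 sd 1.5 N6  s58: n 49.9 sd 2.3 N5  s64: n 48.3 sd 0.5 N3  s70: n 49.4 sd 3.1 N5  s76: n 50.0 sd 9.5 N6  s82: n 39.1 sd 10.4 N10
low [(-130, 53), (-122, 56), (-114, 55), (-106, 54), (-98, 49), (-90, 44), (-82, 42), (-74, 43), (-66, 52), (-58, 53), (-50, 51), (-42, 54), (-34, 51), (-26, 52), (-18, 50), (-10, 45), (-2, 48), (6, 48), (14, 49), (22, 55), (94, 56), (102, 54), (110, 55), (118, 51), (126, 57)]
high [(-130, 50), (-122, 50), (118, 49), (126, 51)]
```

```bash
cat > arm.py <<'E'
from station import env
import numpy as np, cv2
a=np.radians(-20.9); t=np.radians(38)
xr=np.array([np.cos(a),np.sin(a),0]); yr=np.array([-np.sin(a),np.cos(a),0]); up=np.array([0,0,1.])
RC=np.array([.538,-.247,0])
DX=xr*np.cos(t)+up*np.sin(t); DZ=-xr*np.sin(t)+up*np.cos(t)
D0=RC-.0516*xr+.0384*up
deck=lambda x,y,z: D0+x*DX+y*yr+z*DZ
def tool(z,y):
    "orientation with tool z, jaws near y"
    z=z/np.linalg.norm(z); y=y-z*(y@z); y/=np.linalg.norm(y); return np.c_[np.cross(y,z),y,z]
def st(n=""): print(n,"t",round(env.current_t(),2),"tcp",env.current_tcp_pos().round(4),"F",env.current_contact_force().round(1),"w",round(env.current_gripper_width(),4))
def snap(cam,name,box=None,k=1):
    f=env.grab_frame(cam); im=f["pixels"][:,:,::-1]
    if box: u0,v0,u1,v1=box; im=im[v0:v1,u0:u1]
    cv2.imwrite(f"pics/{name}.png",cv2.resize(im,None,fx=k,fy=k,interpolation=cv2.INTER_CUBIC)); np.savez(f"pics/{name}.npz",**f)
E
cat > tin.py <<'E'
from arm import *
r=np.radians(8.3); n=DZ*np.cos(r)+yr*np.sin(r)
C=np.array([.551,-.187,.0697]); d=.013
Rg=tool(-n,-yr); Rd=tool(-up,-yr)
pl=RC+.195*yr-.04*xr
poses=[(C-n*d+.12*n,Rg),(C-n*d,Rg),(np.r_[pl[:2],.15],Rd),(np.r_[pl[:2],.001],Rd)]
E
python3 - <<'E'
from tin import *
for p,R in poses: print(p.round(3),env.solve_ik(p,R))
# jar poses
jars=[(.524,.161),(.508,.264),(.427,.379)]
for j in jars:
    ps=np.arctan2(j[1],j[0])
    z=np.array([np.cos(ps)*np.cos(np.pi/6),np.sin(ps)*np.cos(np.pi/6),-.5]); y=np.array([np.sin(ps),-np.cos(ps),0])
    p=np.r_[j,.056]+.010*z
    print("jar",env.solve_ik(p,tool(z,y)),env.solve_ik(p-.12*z,tool(z,y)))
z=-(np.cos(np.pi/3)*DX+np.sin(np.pi/3)*DZ)
for y in(.078,0,-.078): print("gr",env.solve_ik(deck(.056,y,0)+.01*z,tool(z,-yr)),env.solve_ik(deck(.056,y,.12)+.01*z,tool(z,-yr)))
E
```

```text
[ 0.496 -0.149  0.153] [ 1.3942189  -0.41696744 -1.22939593  2.32063809 -0.20153105  0.35948239
 -1.74964212]
[ 0.558 -0.192  0.06 ] [-1.04315367  0.36424968  1.2270557   2.33126693 -0.15909391  0.07988866
 -1.77636947]
[ 0.57  -0.051  0.15 ] [ 0.48261645  0.33113535 -0.56747774  1.68259937  0.18989275  1.18320957
 -2.06793911]
[ 0.57  -0.051  0.001] [ 0.41401989  0.50809017 -0.49268672  1.79671859  0.29567782  0.91035968
 -2.14484836]
jar None None
jar None None
jar None None
gr [ 0.5362123   0.33709236 -0.37975691  1.8594442   0.19939567  0.83877174
 -1.87509751] [ 0.67751929  0.07287316 -0.50913549  1.94462186  0.07402763  0.99734133
 -1.79956129]
gr [ 0.60736984  0.32692456 -0.293883    1.86349042  0.13226441  0.82844486
 -1.68367656] [ 0.72351037  0.06358739 -0.38308932  1.95036798  0.03201625  0.99283239
 -1.60840749]
gr [ 0.68146011  0.34113235 -0.21597853  1.83833639  0.07497703  0.83192067
 -1.49969794] [ 0.78172193  0.08535197 -0.27649071  1.92559573  0.00409315  0.99565127
 -1.42976035]
```

```bash
cat >> arm.py <<'E'
def rotv(ax,ang): return cv2.Rodrigues(np.asarray(ax,float)*ang)[0]
lo=np.array([-2.6,-.5,-1.47,.16,-1.27,.06,-2.6]);hi=np.array([2.6,2.12,1.34,2.42,4.41,2.06,2.6])
def ikm(p,R):
    q=env.solve_ik(p,R); return (None,-1) if q is None else (np.array(q),min((np.array(q)-lo).min(),(hi-np.array(q)).min()))
E
cat > scan.py <<'E'
from tin import *
print("TIN")
for s in(1,-1):
  for g in(0,10,20,30,38):
    G=rotv(-yr,np.radians(-g)) # lean tool back
    Rg=G@tool(-n,-yr*s); Rd=G@tool(-up,-yr*s)
    out=[]
    for base,R,h in((C,Rg,n),(np.r_[pl[:2],.013],Rd,up)):
        for k in(0,.1): q,m=ikm(base+.01*R[:,2]+k*h,R); out.append((round(m,2), None if q is None else q[[0,2,4,6]].round(1)))
    print(s,g,[Rg[:,2].round(2),out])
print("JAR")
jars=[(.524,.161),(.508,.264),(.427,.379)]
for al in(20,30,40,50):
  A=np.radians(al)
  for s in(1,-1):
    z=-(np.cos(A)*DX+np.sin(A)*DZ); R=tool(z,-yr*s)
    print(al,s,"place",[(round(ikm(deck(.056,y,0)+.01*z,R)[1],2),round(ikm(deck(.056,y,.1)+.01*z,R)[1],2)) for y in(.078,0,-.078)])
    for i,j in enumerate(jars):
      for dp in range(-180,180,30):
        ps=np.arctan2(j[1],j[0])+np.radians(dp)
        h=np.array([np.cos(ps),np.sin(ps),0]); z=h*np.sin(A)-up*np.cos(A); R=tool(z,s*np.array([h[1],-h[0],0]))
        m=[round(ikm(np.r_[j,.056]+.01*z-k*z,R)[1],2) for k in(0,.1)]
        if min(m)>.02: print("  jar",i,"dpsi",dp,m)
E
python3 scan.py
```

```text
TIN
1 0 [array([ 0.52, -0.35, -0.78]), [(np.float64(0.03), array([-1.1,  1.2,  0. , -1.9])), (np.float64(0.11), array([ 1.5, -1.3, -0.1, -1.8])), (np.float64(0.46), array([ 0.4, -0.5,  0.3, -2.1])), (np.float64(0.51), array([ 0.5, -0.5,  0.2, -2.1]))]]
1 10 [array([ 0.38, -0.3 , -0.87]), [(np.float64(0.01), array([ 0.8, -0.7,  0.9, -2.6])), (np.float64(0.23), array([ 1.2, -1.1,  0.4, -2.2])), (np.float64(0.55), array([ 0.4, -0.4,  0.2, -2.1])), (np.float64(0.57), array([ 0.4, -0.5,  0.2, -2. ]))]]
1 20 [array([ 0.23, -0.24, -0.94]), [(np.float64(0.34), array([ 0.6, -0.6,  0.6, -2.3])), (np.float64(0.36), array([ 0.8, -0.8,  0.4, -2.1])), (np.float64(0.6), array([ 0.4, -0.4,  0.1, -2. ])), (np.float64(0.58), array([ 0.4, -0.4,  0.1, -2. ]))]]
1 30 [array([ 0.08, -0.18, -0.98]), [(np.float64(0.53), array([ 0.5, -0.4,  0.4, -2.1])), (np.float64(0.49), array([ 0.7, -0.6,  0.3, -2. ])), (np.float64(0.55), array([ 0.3, -0.4,  0.1, -2. ])), (np.float64(0.4), array([ 0.3, -0.4,  0.1, -2. ]))]]
1 38 [array([-0.05, -0.13, -0.99]), [(np.float64(0.61), array([ 0.5, -0.4,  0.3, -2. ])), (np.float
[... 12552 characters left out ...]
4)]
  jar 0 dpsi 60 [np.float64(0.15), np.float64(0.09)]
  jar 0 dpsi 90 [np.float64(0.15), np.float64(0.14)]
  jar 0 dpsi 120 [np.float64(0.23), np.float64(0.22)]
  jar 1 dpsi -90 [np.float64(0.17), np.float64(0.08)]
  jar 1 dpsi -60 [np.float64(0.43), np.float64(0.43)]
  jar 1 dpsi -30 [np.float64(0.12), np.float64(0.05)]
  jar 1 dpsi 60 [np.float64(0.07), np.float64(0.04)]
  jar 1 dpsi 90 [np.float64(0.07), np.float64(0.07)]
  jar 1 dpsi 120 [np.float64(0.13), np.float64(0.13)]
  jar 2 dpsi -60 [np.float64(0.42), np.float64(0.23)]
  jar 2 dpsi -30 [np.float64(0.12), np.float64(0.05)]
  jar 2 dpsi 90 [np.float64(0.16), np.float64(0.16)]
  jar 2 dpsi 120 [np.float64(0.03), np.float64(0.04)]
```

```bash
cat > run1.py <<'E'
from tin import *
G=rotv(-yr,np.radians(-25)); Rg=G@tool(-n,-yr); Rd=G@tool(-up,-yr)
g=C+.010*Rg[:,2]; p=np.r_[pl[:2],.0135]+.010*Rd[:,2]
env.set_gripper(.076)
env.reach(g+.13*n,Rg); st("pre")
env.move_straight(g+.03*n,rate=.15); env.move_straight(g,rate=.06); st("at")
env.set_gripper(.0); st("grip")
if env.current_gripper_width()<.05: raise SystemExit("missed")
env.move_straight(g+.1*up+.03*n,rate=.12); st("lift")
env.reach(p+.1*up,Rd); st("over")
env.move_straight(p+.015*up,rate=.12); env.move_straight(p,rate=.04); st("down")
snap("side","s1"); 
E
python3 run1.py
```

```text
pre t 2.25 tcp [ 0.4853 -0.1442  0.1616] F [-0.1  0.8  0.2] w 0.0759
at t 3.72 tcp [ 0.5525 -0.1889  0.0599] F [-0.2  0.  -0.1] w 0.0759
grip t 4.03 tcp [ 0.5526 -0.1889  0.0609] F [-4.3  2.9  7.6] w 0.0589
lift t 5.22 tcp [ 0.5366 -0.1786  0.1825] F [ 0.2 -0.1 -2.4] w 0.0591
over t 6.06 tcp [ 0.5665 -0.0494  0.1045] F [-0.1 -0.3 -0.9] w 0.059
down t 7.44 tcp [ 0.5661 -0.049   0.0043] F [ 0.7 -0.5 -2.7] w 0.0588
```

```bash
python3 - <<'E'
import cv2
im=cv2.imread("pics/s1.png")[130:270,240:440]; cv2.imwrite("pics/s1c.png",cv2.resize(im,None,fx=4,fy=4,interpolation=cv2.INTER_CUBIC))
E
```

```text
(no output)
```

View pics/s1c.png

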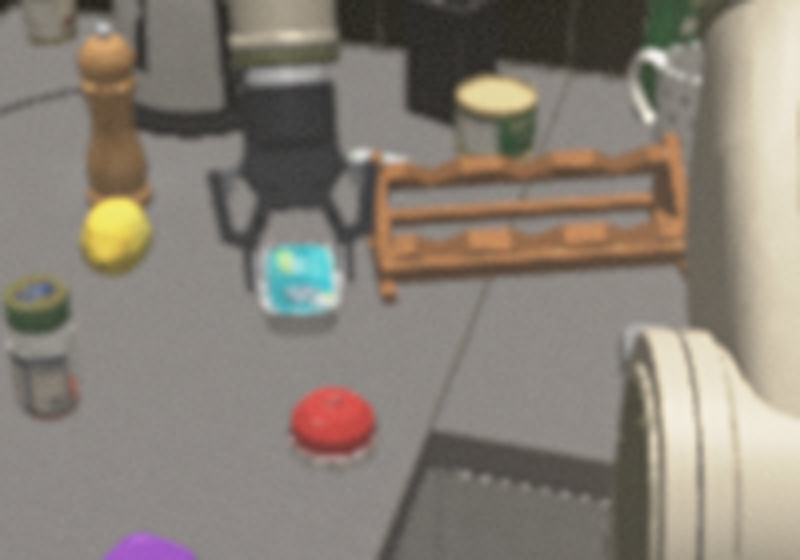

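```bash
python3 - <<'E'
from tin import *
from vis import cloud
p=env.current_tcp_pos(); f0=env.current_contact_force()
for i in range(4):
    p=p-[0,0,.002]; env.move_straight(p,rate=.03)
    dF=env.current_contact_force()-f0; print(dF.round(1))
    if dF[2]>2: break
env.set_gripper(.078); st("open")
z=env.current_tcp_rot()[:,2]
env.move_straight(p-.10*z,rate=.15)
st("back")
W=cloud(np.load("pics/top0.npz"))
for n_,(u,v) in dict(j0=(252,212),j1=(219,218),j2=(182,245)).items():
    Q=W[v-15:v+16,u-18:u+19].reshape(-1,3); Q=Q[(Q[:,2]>.097)&(Q[:,2]<.115)]
    r=cv2.minAreaRect(Q[:,:2].astype(np.float32)); print(n_,len(Q),Q.mean(0).round(4),r[0],r[1])
W=cloud(np.load("pics/side0.npz"))
E
```

```text
[ 0.9 -0.1  1. ]
[-3.3 -1.9 15.7]
open t 8.32 tcp [ 0.5678 -0.0425  0.0019] F [ 6.7 19.   1.8] w 0.0779
back t 9.13 tcp [ 0.6047 -0.0645  0.0901] F [ 0.7  1.3 -0.4] w 0.078
j0 164 [0.5287 0.17   0.1049] (0.5289754271507263, 0.17024555802345276) (0.04179472476243973, 0.04286734014749527)
j1 167 [0.5108 0.2744 0.1048] (0.5106170773506165, 0.27511098980903625) (0.04233603924512863, 0.04349397495388985)
j2 173 [0.4279 0.3873 0.1051] (0.42774760723114014, 0.38887545466423035) (0.0430414080619812, 0.04310569167137146)
```

```bash
cat > jar.py <<'E'
from arm import *
J=[(.5289,.1702),(.5107,.2748),(.4278,.3882)]; DP=[90,90,70]; A=np.radians(50); E=.003; d=.010
zp=-(np.cos(A)*DX+np.sin(A)*DZ); RP=tool(zp,-yr)
def pick(i,j=None):
    j=J[i] if j is None else j; ps=np.arctan2(j[1],j[0])+np.radians(DP[i]); h=np.array([np.cos(ps),np.sin(ps),0])
    z=h*np.sin(A)-up*np.cos(A); R=tool(z,np.array([h[1],-h[0],0])); p=np.r_[j,.053+E]+d*z
    env.set_gripper(.064)
    env.reach(p-.11*z+.06*up,R); env.move_straight(p-.09*z,rate=.2); env.move_straight(p,rate=.12); st("at")
    env.set_gripper(0); st("grip")
    if env.current_gripper_width()<.04: raise SystemExit("missed")
    env.move_straight(p+.012*up,rate=.06); env.move_straight(p+.2*up,rate=.25); st("lift")
def over(y): env.reach(deck(.053+E+.006,y,.13)+d*zp,RP); st("over")
def place(y):
    q=lambda x,z: deck(.053+E+x,y,z)+d*zp
    env.move_straight(q(.006,.02),rate=.15); env.wait(.1); f0=env.current_contact_force()
    z=.02
    while z>-.004:
        z-=.002; env.move_straight(q(.006,z),rate=.04); F=env.current_contact_force()-f0
        if F@DZ>3: break
    print("z",round(z,4),"F",(F@DX).round(1),(F@yr).round(1),(F@DZ).round(1))
    z+=.0005; x=.006; env.move_straight(q(x,z),rate=.03); f1=env.current_contact_force()
    while x>-.008:
        x-=.0015; env.move_straight(q(x,z),rate=.03); F=env.current_contact_force()-f1
        if F@DX>4: break
    print("x",round(x,4),"F",(F@DX).round(1),(F@yr).round(1),(F@DZ).round(1))
def release():
    p=env.current_tcp_pos(); env.set_gripper(.053); st("open"); env.move_straight(p-.03*zp,rate=.06); env.move_straight(p-.11*zp,rate=.2); st("away")
E
python3 - <<'E'
from jar import *
env.move_straight(env.current_tcp_pos()+[0,0,.1],rate=.25)
pick(0); over(-.078); snap("side","s2",(240,60,440,230),4)
E
```

```text
at t 13.23 tcp [0.5273 0.177  0.0501] F [ 0.3 -0.  -0.3] w 0.0641
grip t 13.55 tcp [0.5274 0.1772 0.0503] F [ 1.6 -2.5  5.7] w 0.0437
lift t 14.8 tcp [0.5261 0.1771 0.248 ] F [ 0.2 -0.5 -1.7] w 0.0439
over t 16.52 tcp [ 0.4329 -0.2894  0.1688] F [ 0.2  0.2 -1.7] w 0.0437
```

View pics/s2.png

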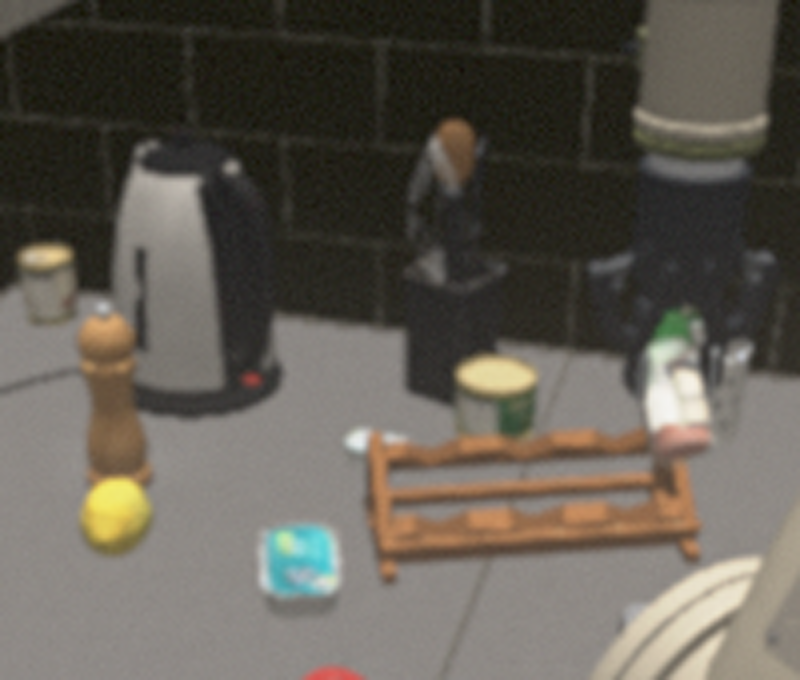

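```bash
python3 - <<'E'
from jar import *
place(-.078); snap("top","t3",(350,175,450,250),6)
E
```

```text
z 0.002 F 1.0 0.8 11.2
x 0.003 F 6.4 0.5 0.7
```

View pics/t3.png

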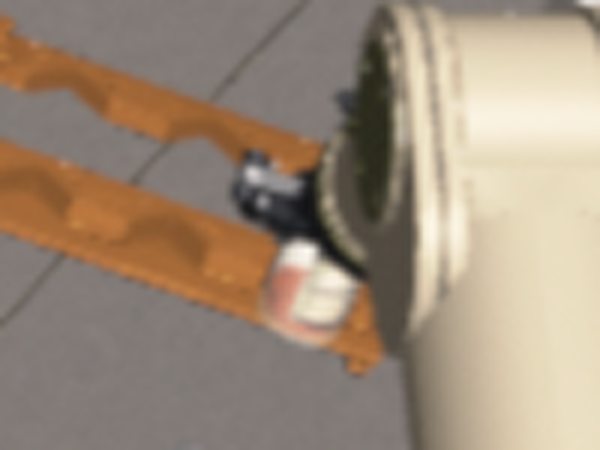

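```bash
python3 - <<'E'
from jar import *
release(); snap("side","s4")
pick(1); over(0); snap("side","s5",(300,60,440,220),5)
E
```

```text
open t 20.86 tcp [ 0.5035 -0.3177  0.0664] F [-0.3 -0.2  0.8] w 0.0528
away t 22.08 tcp [ 0.5087 -0.3188  0.178 ] F [0.5 0.2 0.6] w 0.0533
at t 25.69 tcp [0.5079 0.2811 0.0501] F [ 0.5 -0.1  1.4] w 0.0637
grip t 26.01 tcp [0.5079 0.2814 0.0503] F [ 1.9 -1.6  5.5] w 0.0435
lift t 27.26 tcp [0.5067 0.281  0.2478] F [-0.3  0.2 -1.3] w 0.0437
over t 29.06 tcp [ 0.4606 -0.2165  0.1688] F [-0.2  0.4 -0.9] w 0.0434
```

View pics/s5.png

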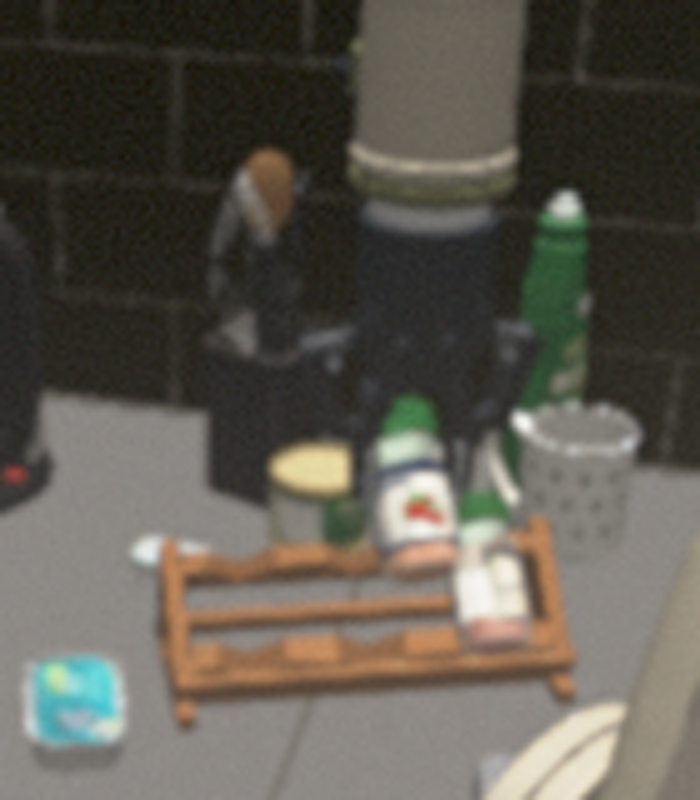

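```bash
python3 - <<'E'
from jar import *
place(0); release()
pick(2); over(.078); place(.078); release(); env.move_straight(env.current_tcp_pos()+[-.0,0,.12],rate=.25)
env.reach([.35,-.4,.35],tool(-up,-yr)); st()
snap("side","s6",(300,110,440,220),5); snap("top","t6",(160,130,480,290),2.5)
E
```

```text
z 0.002 F 1.6 2.0 7.6
x 0.0015 F 4.3 0.9 1.7
open t 33.6 tcp [ 0.5301 -0.2446  0.0655] F [-0.4  0.4 -0.3] w 0.0529
away t 34.82 tcp [ 0.5353 -0.2451  0.1767] F [ 0.3  0.1 -0.6] w 0.053
at t 38.51 tcp [0.4257 0.3949 0.05  ] F [ 0.  -1.1 -0.2] w 0.064
grip t 38.82 tcp [0.4259 0.3951 0.0502] F [ 1.5 -2.9  6.4] w 0.0438
lift t 40.07 tcp [0.4245 0.3947 0.2479] F [ 0.7 -0.5 -1.7] w 0.0436
over t 42.0 tcp [ 0.4882 -0.1435  0.1684] F [ 0.8  0.1 -0.9] w 0.0439
z 0.002 F 1.1 1.2 7.3
x 0.0015 F 4.2 1.7 1.1
open t 46.49 tcp [ 0.5579 -0.1717  0.0654] F [-0.4  0.1  0.2] w 0.0529
away t 47.72 tcp [ 0.5634 -0.1724  0.1768] F [ 0.5  0.1 -0.8] w 0.0532
 t 49.55 tcp [ 0.3513 -0.3988  0.3493] F [ 0.5  0.9 -0.4] w 0.0531
```

View pics/s6.png

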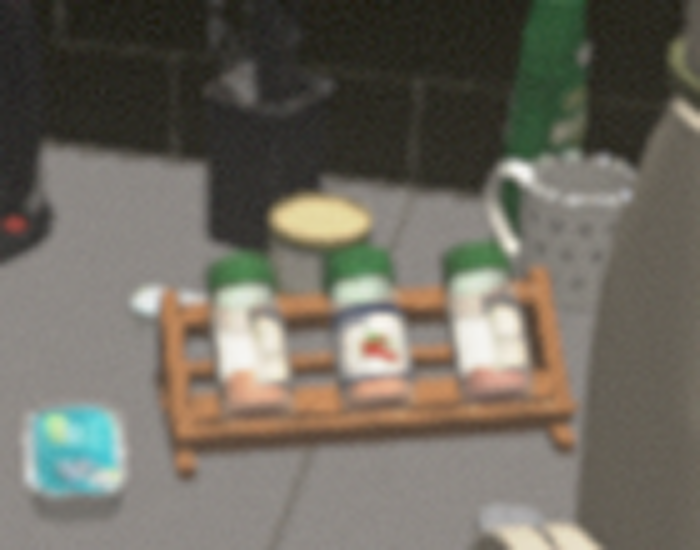

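View pics/t6.png

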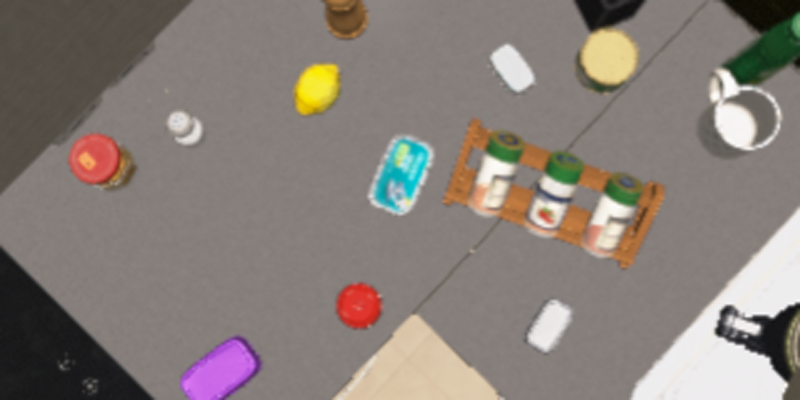

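```bash
python3 - <<'E'
from arm import *; from vis import cloud
for n in("t6","s6"):
    W=cloud(np.load(f"pics/{n}.npz")).reshape(-1,3); W=W[np.isfinite(W[:,0])]; D=(W-D0)@np.c_[DX,yr,DZ]*1000
    for y in(78,0,-78):
        m=(abs(D[:,1]-y)<12)&(D[:,2]>14)&(D[:,2]<30)&(D[:,0]>-30)&(D[:,0]<140); q=D[m]
        m2=(abs(D[:,1]-y)<35)&(D[:,2]>0)&(D[:,2]<30)&(D[:,0]>60)&(D[:,0]<100)
        print(n,y,m.sum(),"x",np.percentile(q[:,0],[2,98]).round(0),"z top",np.percentile(q[:,2],90).round(1),"y",np.median(D[m2,1]).round(1))
    t_=W[(abs(W[:,0]-.57)<.035)&(abs(W[:,1]+.05)<.03)]; c=t_.mean(0);v=np.linalg.svd(t_-c)[2][2]; print("tin",c.round(3),v.round(2))
E
```

```text
t6 78 230 x [  7. 108.] z top 24.3 y 78.4
t6 0 233 x [  6. 108.] z top 24.9 y 2.4
t6 -78 232 x [  5. 106.] z top 24.6 y -74.3
tin [ 0.569 -0.05   0.021] [-0.01 -0.02  1.  ]
s6 78 228 x [  2. 104.] z top 23.4 y 83.6
s6 0 224 x [  2. 104.] z top 24.6 y 6.8
s6 -78 224 x [  0. 102.] z top 24.1 y -71.2
tin [ 0.57  -0.049  0.02 ] [ 0.02  0.04 -1.  ]
```

```bash
python3 -c "
from station import env
env.hand_in(); print(env.current_t())"
```

```text
the job is handed in; nothing more can be done
the job is handed in; nothing more can be done
```

The job is done and handed in at about 50 s of the 70 s allowed. The tin came off the rack first. The three jars then went into the right, middle and left grooves in turn, caps at the high end.

**Last checks, from depth in both cameras with the arm clear:**
- **Tin:** it lies flat, tilted no more than about 2°, with the lid up. It is on the worktop to the left of the rack.
- **Jars:** the tops sit at deck z about 24 mm, against 23 mm expected. Each jar spans roughly deck x 0–7 to 102–108 mm, so the feet are at the ledge within measuring error. While lowering each jar I felt the V-groove and then the ledge push back.
- **Bystanders:** by eye in the last top picture they stand where they were; I did not measure them.

**What disagreed or went wrong:**
- **Camera mismatch:** the two cameras differ by about 3–5 mm in where they put the jars. Across the grooves the readings run 0 to 7 mm to the left of nominal. I took this as view bias and calibration error and did not correct for it.
- **Contact with the rack:** when I opened the fingers to release the tin, the wrist force rose by about 19 N sideways and the tool was pushed about 6 mm. The cause was probably a finger knuckle touching the rack's end. The tin stayed flat.

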